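# Close the board test jig on its spacers

## Robot

A 6-joint arm with a two-finger parallel gripper is mounted at the origin on the work surface. World frame = base frame: x ahead of the robot, y to its left, z up, the work surface at z = 0. Lengths are in m, angles in rad, forces in N, time in s.
With the tool pointing down it reaches from about 0.4 to 0.825 m from the base axis. Payload 7 kg.
Tool frame: the origin (TCP) lies midway between the tips of the shut fingers; the grasp point (between the pads) lies 19 mm behind it; z points along the fingers, y is the line along which they close (so a half turn about z gives the same grasp; the last joint's range is limited). The gripper opens to 85 mm and grips with 20 to 120 N. Pads are 22 mm wide; open, the fingers measure 114 mm over their backs; the gripper's body (76 mm by 85 mm) begins 54 mm behind the grasp point. The pads swing forward as they close: fully open they stand 13 mm farther back than shut.
Start: joints at [-0.828, 0.359, 0.012, 0, -1.224, -0.288], TCP at [0.296, -0.606, 0.192] pointing down, gripper open.
Joint ranges: [-3.07, 3.07], [-1.43, 2.12], [-1.02, 1.25], [-3.03, 1.67], [-3.05, -0], [-3.03, 3.03]. Speed limits (rad/s): [2.39, 2.39, 3.01, 3.14, 3.14, 3.14].

## Interface

Orientations are given as a rotation vector (axis times angle).
In Python, from cell import * gives the robot as it stands.
- The arm moves only by the tool send_rows, never from a script. Its argument "steps" is one flat list of numbers, 5 for each row, row after row: the shift along the world's x, y, z in mm, then the turn about the world's z in units of 10 degrees (1.0 is 10 degrees), then the closure in counts, from 0 (fully open) to 255 (shut). In form: [x, y, z, roll, claw, x, y, z, roll, claw, ...]. A call has 1 to 20 rows; each row shifts and turns the commanded pose from where the row before left it; what a row does not reach is not made up. A row lasts 1/8 s, in which the tool goes at most 62.5 mm and 10.7 degrees, less where a joint would pass 70% of its speed; a pose out of reach is approached as far as the arm can. A call is refused whole if a number of a shift passes 62.5 or a number of a turn 1, either way. A call with a gripper value outside its range is refused whole. The fingers move at their own pace and stop on an object; "force" is the grip in N (left out, the last holds). Time passes only in rows, so rows that do not move let the fingers close. It gives the time, the measured TCP pose, the force, the opening and the grip force at its end, in the units of the state.
- sense(): the state, without advancing time (a new reading comes with each control period).
- camera(name): name is "side" or "top" or "wrist"; returns a dict with "img" (480x640x3 uint8, red, green, blue), "z_map" (480x640 float32, m along the optical axis (not along the pixel's ray), 0 where there is no reading), "fx", "fy", "cx", "cy" (pixels), "extrinsics" (4x4, takes a point from camera to world coordinates). Camera axes: x right, y down, z forward; pixel columns grow to the right and rows downward; lengths in m; the calibration is good to about 2 mm. A picture is of the moment at which its call begins.
- finish_job(): hands the job in; it is judged then, once.
Trained networks look in the newest picture that a camera, given by its name, has taken for a name from the list of things; names that differ only in an ending like _2 or _b are one class to them, and where a whole thing is asked for, a point or a joint stands for the part that bears it (a point fixed in the world has none). Each returns a list of dicts, best first, with "conf" (0 to 1); they miss things now and then, are a little off and sometimes report something else, mostly with a low value. They report only what shows in the picture. A call takes as long as a camera call. They do not tell look-alikes from the thing itself.
- search_frame(camera, name): "extent" ([left, top, width, height] in pixels, round what is visible of it).
- outline_of(camera, name): "pixels" (480x640 bool, what is visible of it) and "extent" ([left, top, width, height] in pixels, round what is visible of it).
The state is a dict: "t": time; "q": joint angles; "dq": joint speeds; "tau": joint torques, N m; "tcp_pos": TCP position; "ee_rot": TCP orientation; "ft_force": force on the tool from outside, world axes, zero at the start; "wrist_torque": the same for the moment, N m; "gripper_width": finger opening in m; "grip_force": force on a finger pad.
Only numpy, scipy, OpenCV 4.12 (cv2) and the standard library are available. Lean on these libraries where they do the work, as an engineer would, in place of code of your own. Each camera call takes 0.05 s, during which the arm holds its last target. There are 200 camera calls.

## Task

Get the board test jig ready: slip the loose spacer tube that is as long as the one already fitted over the jig's bare rod, down onto the base. Then lower the black contact plate over both rods, keeping it level, and set it down gently so that it lies flat and fully home on both spacers (either way round). Let go, and leave the short spacer and everything else on the bench where it is.

Things in the scene. Friction and masses are not known exactly. Their poses are not given: they have to be found in the camera images.
- jig: Board test jig, fixed: aluminium base 100 x 200 x 14 mm (x, y, z) with two vertical steel rods, 10 mm diameter, 120 mm tall above the base (the top 12 mm tapers to 4 mm), at y = +70 mm (rod a) and y = -70 mm (rod b). Between them a small two-board module, 56 x 66 mm, its top 72 mm above the bench. Origin: centre of the base's underside, on the bench; z up.
- rod_a_tip (a point): Centre of the tip of the jig rod at jig y = +70 mm, 134 mm above the bench.
- rod_b_tip (a point): Centre of the tip of the jig rod at jig y = -70 mm, 134 mm above the bench.
- fitted_spacer: Plain aluminium tube, 30 mm outside, 14 mm bore, 80 mm long, already standing on the jig base around one of the two rods (which rod varies; the other is bare). Loose, held only by the rod. Origin: centre of its lower end (14 mm above the bench); z is its axis, up.
- long_spacer: Identical aluminium tube, 30 mm outside, 14 mm bore, 80 mm long, standing on the bench. Origin: centre of its lower end; z is its axis, up. About 0.11 kg. The bore has 2 mm of play all round on a rod. On its rod its lower end is 14 mm above the bench, its top 94 mm, and 40 mm of rod stands out above it.
- short_spacer: Similar aluminium tube, 30 mm outside, 14 mm bore, but only 50 mm long, standing on the bench: the wrong size, not needed. Origin: centre of its lower end.
- plate: Contact plate, about 0.4 kg: black plate 50 x 190 x 12 mm (x, y, z) with two vertical 14 mm chamfered through holes at y = +70 and -70 mm (2 mm of play all round on the rods), either way round fits. Under its middle a grey block 40 x 64 x 12 mm, on which it stands; on top a grip bar. Origin: centre of the block's underside; plate 12 to 24 mm above it; z up.
- plate_grip (a point): Middle of the top of the contact plate's upright aluminium grip bar, 60 mm above the plate's origin. The bar is 18 mm thick (plate x), 50 mm long (plate y) and rises 36 mm from the plate's top face.
- plate_home (a point): Fixed point of the jig, 82 mm above its origin: the contact plate's origin lies here when it is fully home on two long spacers (plate's underside 94 mm above the bench), with the plate's y axis along the jig's.
- screwdriver: Screwdriver with a yellow handle, 150 mm long, lying on the bench; bystander.
- solder_reel: Metal reel, 52 mm diameter, 45 mm tall, standing on end; bystander.
There are look-alikes about, which are no part of the job. Leave any purple look-alike of the plate alone.

How it is judged:
On the way:
1. the long spacer stands on the jig base around the bare rod (z of long_spacer in the frame of jig below 0.0165 m and angle between long_spacer's own z axis and vertical below 0.05 rad and (horizontal distance between long_spacer and rod_a_tip below 0.0045 m or horizontal distance between long_spacer and rod_b_tip below 0.0045 m)), for 0.2 s.
At the end, for the whole second after the job is handed in: Both long spacers stand on the jig base (within 2.5 mm) around the two rods; the contact plate lies on them over both rods, its origin 79 to 85 mm above the jig's and within 4.5 mm of it sideways, level within 0.025 rad, in line with the jig within 0.08 rad; all at rest (all of step 1 and z of fitted_spacer in the frame of jig below 0.0165 m and angle between fitted_spacer's own z axis and vertical below 0.05 rad and (horizontal distance between fitted_spacer and rod_a_tip below 0.0045 m or horizontal distance between fitted_spacer and rod_b_tip below 0.0045 m) and z of plate in the frame of jig between 0.079 and 0.085 m and angle between plate's own z axis and vertical below 0.025 rad and horizontal distance between plate and jig below 0.0045 m and angle between the y axis of plate and the y axis of jig, either way round below 0.08 rad and linear speed of each of plate, long_spacer, fitted_spacer below 0.02 m/s); the robot touches nothing.
It fails at once if the contact plate falls or is slammed down the rods (over 0.4 m/s) (horizontal distance between plate and jig below 0.01 m and z of plate in the frame of jig below 0.12 m and linear speed of plate above 0.4 m/s).
It fails at once if the contact plate is pressed on a spacer with over 80 N (contact force between plate and long_spacer above 80 N or contact force between plate and fitted_spacer above 80 N).
It fails at once if the contact plate is tilted more than 0.35 rad (angle between plate's own z axis and vertical above 0.35 rad).
It fails at once if the short spacer or another bystander is moved more than 30 mm (distance of any of short_spacer, screwdriver, solder_reel from where it was at the start of the episode above 0.03 m).
It also fails if it takes over 61 s, if anything falls off the work surface, if the arm or the gripper's body presses on something with over 40 N, if the wrist force passes 120 N, or if a joint passes its speed limit or range.

## Working session

There is one attempt and no reset: what is moved stays moved. The work goes in short steps, Python scripts to look and compute and a tool call to move; the robot and the scene stay as the last step left them, time stands still between calls to the robot, and variables do not carry over. Pictures are saved under pics/ and viewed, at most 10 in all, crops included, and the job is handed in when it is done.

Besides the shell and the picture viewer there is one more tool, called after ">>>" as name(argument=value, ...), one argument or row to a line, values as JSON. send_rows: Moves the arm, as the interface text tells. Its arguments: {"type":"object","properties":{"steps":{"type":"array","items":{"type":"number"}},"force":{"type":"number"}},"required":["steps"]}

```bash
mkdir -p pics; cat > h.py <<'E'
from cell import *
import numpy as np, cv2
def pts(c):
    z=c["z_map"]; v,u=np.mgrid[0:480,0:640]
    P=np.stack([(u-c["cx"])/c["fx"]*z,(v-c["cy"])/c["fy"]*z,z],-1)
    E=np.array(c["extrinsics"]); return P@E[:3,:3].T+E[:3,3]
def save(c,n): cv2.imwrite(f"pics/{n}.png",c["img"][:,:,::-1])
E
python3 - <<'E'
from h import *
for n in("top","side"):
    c=camera(n); save(c,n+"0"); P=pts(c); print(n,np.array(c["extrinsics"])[:3].round(3).tolist(),c["fx"])
    for k in("jig","fitted_spacer","long_spacer","short_spacer","plate","screwdriver","solder_reel"):
        for d in outline_of(n,k)[:4]:
            m=d["pixels"]&(c["z_map"]>0); q=P[m]
            if len(q)<5: continue
            zt=np.percentile(q[:,2],97); t=q[q[:,2]>zt-.006]
            print(k,round(d["conf"],2),[int(i) for i in d["extent"]],"ztop",zt.round(3),"topctr",((t.min(0)+t.max(0))/2).round(3)[:2],"med",np.median(q,0).round(3))
s=sense();print(s["tcp_pos"],s["ee_rot"],s["gripper_width"],s["t"])
E
```

```text
top [[-0.005, -0.989, 0.149, 0.4], [-1.0, 0.007, 0.016, 0.045], [-0.017, -0.149, -0.989, 0.949]] 437.55045633037014
jig 0.57 [324, 187, 95, 70] ztop 0.072 topctr [ 0.582 -0.038] med [ 0.581 -0.026  0.014]
fitted_spacer 0.71 [399, 218, 17, 24] ztop 0.095 topctr [ 0.558 -0.097] med [ 0.552 -0.092  0.085]
long_spacer 0.75 [214, 197, 24, 17] ztop 0.081 topctr [0.61  0.284] med [0.606 0.279 0.067]
short_spacer 0.82 [202, 257, 20, 15] ztop 0.052 topctr [0.49 0.31] med [0.49  0.305 0.046]
plate 0.75 [446, 217, 94, 53] ztop 0.059 topctr [ 0.533 -0.288] med [ 0.53  -0.283  0.023]
plate 0.68 [235, 288, 91, 56] ztop 0.059 topctr [0.38  0.165] med [0.38  0.161 0.023]
plate 0.66 [355, 257, 22, 64] ztop 0.026 topctr [ 0.473 -0.024] med [ 0.468 -0.022  0.022]
plate 0.65 [322, 181, 98, 75] ztop 0.073 topctr [ 0.585 -0.038] med [ 0.582 -0.026  0.014]
screwdriver 0.83 [356, 256, 21, 65] ztop 0.026 topctr [ 0.474 -0.024] med [ 0.468 -0.021  0.021]
solder_reel 0.65 [153, 231, 31, 27] ztop 0.047 topctr [0.535 0.405] med [0.533 0.4   0.043]
side [[-0.809, -0.298, 0.507, -0.109], [-0.588, 0.416, -0.694, 0.
[... 302 characters left out ...]
2 0.289] med [0.604 0.295 0.049]
long_spacer 0.28 [269, 203, 91, 75] ztop 0.106 topctr [ 0.586 -0.029] med [ 0.577 -0.008  0.014]
short_spacer 0.64 [239, 327, 12, 28] ztop 0.051 topctr [0.492 0.314] med [0.486 0.32  0.034]
plate 0.83 [288, 305, 91, 51] ztop 0.059 topctr [0.382 0.169] med [0.377 0.181 0.023]
plate 0.75 [353, 199, 65, 32] ztop 0.059 topctr [ 0.534 -0.282] med [ 0.529 -0.273  0.023]
screwdriver 0.84 [338, 263, 44, 30] ztop 0.026 topctr [ 0.475 -0.017] med [ 0.467 -0.013  0.02 ]
solder_reel 0.83 [175, 344, 32, 42] ztop 0.046 topctr [0.537 0.41 ] med [0.528 0.415 0.042]
[ 0.29649706 -0.60639079  0.19192543] [-7.08250094e-01  3.06069922e+00 -6.07579157e-05] 0.08532124096959325 0.8
```

View pics/top0.png

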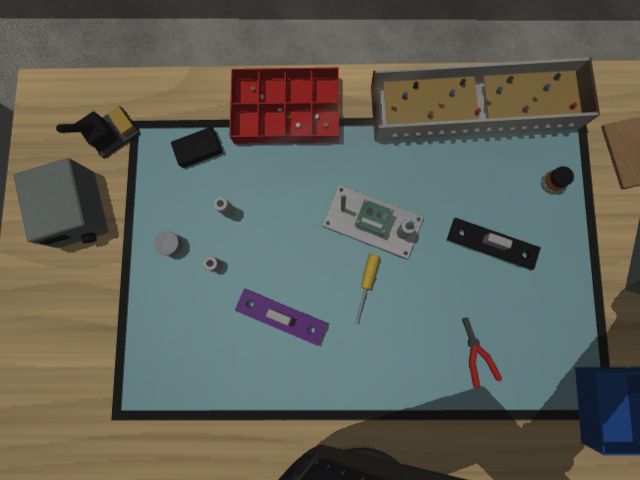

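```bash
python3 - <<'E'
from h import *
s=sense()
from scipy.spatial.transform import Rotation as R
print(R.from_rotvec(s["ee_rot"]).as_matrix().round(3))
c=camera("top");P=pts(c)
for (x,y) in((.533,-.288),(.38,.165)):
    m=(abs(P[...,0]-x)<.12)&(abs(P[...,1]-y)<.12)&(P[...,2]>.018)&(P[...,2]<.03)
    q=P[m][:,:2].astype(np.float32); r=cv2.minAreaRect(q*1000); print("plate",r, c["img"][m].mean(0).round())
    m2=(abs(P[...,0]-x)<.12)&(abs(P[...,1]-y)<.12)&(P[...,2]>.055)&(P[...,2]<.066)
    print("bar",cv2.minAreaRect(P[m2][:,:2].astype(np.float32)*1000),P[m2].mean(0))
m=(abs(P[...,0]-.58)<.16)&(abs(P[...,1]+.03)<.16)&(P[...,2]>.008)&(P[...,2]<.018)
print("base",cv2.minAreaRect(P[m][:,:2].astype(np.float32)*1000))
m=(abs(P[...,0]-.58)<.16)&(abs(P[...,1]+.03)<.16)&(P[...,2]>.068)&(P[...,2]<.076)
print("module",cv2.minAreaRect(P[m][:,:2].astype(np.float32)*1000))
for n,C in(("top",c),("side",camera("side"))):
    P=pts(C);m=(abs(P[...,0]-.58)<.16)&(abs(P[...,1]+.03)<.16)&(P[...,2]>.1); v,u=np.where(m)
    print(n,[(int(a),int(b),P[b,a].round(3).tolist()) for a,b in zip(u,v)][:25])
E
```

```text
[[-0.898 -0.439  0.   ]
 [-0.439  0.898 -0.   ]
 [-0.    -0.    -1.   ]]
plate ((532.6378173828125, -288.19659423828125), (190.5973358154297, 50.97963333129883), 69.55282592773438) [25. 25. 27.]
bar ((532.1793823242188, -287.5234680175781), (50.09696960449219, 18.2568302154541), 69.5986557006836) [ 0.53227938 -0.28706351  0.05864066]
plate ((380.2142639160156, 164.99632263183594), (189.8058624267578, 50.301265716552734), 67.25208282470703) [ 82.  51. 100.]
bar ((380.4045104980469, 164.99366760253906), (48.98618698120117, 17.823314666748047), 66.95622253417969) [0.38041148 0.16488133 0.05879938]
base ((533.0849609375, -11.258316040039062), (200.14450073242188, 211.82437133789062), 67.78880310058594)
module ((579.3980712890625, -32.58075714111328), (150.07537841796875, 32.24011993408203), 66.1394271850586)
top [(343, 195, [0.611, 0.033, 0.135]), (344, 195, [0.612, 0.031, 0.133]), (342, 196, [0.611, 0.035, 0.13]), (343, 196, [0.61, 0.033, 0.134]), (344, 196, [0.61, 0.031, 0.132]), (345, 196, [0.612, 0.029, 0.126]), (341, 197, [0.611, 0.037, 0.12]), (342, 197, [0.609, 0.035, 0.128]), (34
[... 783 characters left out ...]
[0.559, -0.088, 0.13]), (338, 204, [0.561, -0.096, 0.126]), (339, 204, [0.559, -0.097, 0.126]), (337, 205, [0.558, -0.087, 0.128]), (338, 205, [0.556, -0.088, 0.128]), (339, 205, [0.557, -0.093, 0.126]), (336, 206, [0.566, -0.094, 0.12]), (337, 206, [0.562, -0.092, 0.122]), (338, 206, [0.56, -0.094, 0.122]), (339, 206, [0.558, -0.095, 0.122]), (340, 206, [0.557, -0.097, 0.122]), (336, 207, [0.564, -0.092, 0.119]), (337, 207, [0.56, -0.09, 0.121]), (338, 207, [0.556, -0.087, 0.124]), (339, 207, [0.557, -0.093, 0.121]), (340, 207, [0.555, -0.095, 0.12]), (336, 208, [0.563, -0.091, 0.117]), (337, 208, [0.563, -0.094, 0.116]), (338, 208, [0.56, -0.094, 0.117]), (339, 208, [0.555, -0.091, 0.12])]
```

The top view shows the black plate at px (493,243), the jig at (373,222) with its bare rod near (343,195), the long spacer at (222,204) and the short one at (211,264). The purple look-alike plate is at (282,317). The heights and the 140 mm rod spacing agree with the given sizes.

>>> send_rows(
  steps=[15.5,44,2,0.21,0,15.5,44,2,0.21,0,15.5,44,2,0.21,0,15.5,44,2,0.21,0,15.5,44,2,0.21,0,15.5,44,2,0.21,0,15.5,44,2,0.21,0,15.5,44,2,0.21,0,15.5,44,2,0.21,0,15.5,44,2,0.21,0,15.5,44,2,0.21,0,15.5,44,2,0.21,0,15.5,44,2,0.21,0,15.5,44,2,0.21,0,15.5,44,2,0.21,0,15.5,44,2,0.21,0,15.5,44,2,0.21,0,15.5,44,2,0.21,0,15.5,44,2,0.21,0,0,0,0,0,0],
  force=60,
)

```text
t: 3.4
tcp_pos: [0.5915, 0.2324, 0.2289]
ee_rot: [1.713, -2.632, 0.0]
ft_force: [0.2, -1.0, -1.3]
gripper_width: 0.0856
grip_force: 0.0
```

```bash
cat >> h.py <<'E'
from scipy.spatial.transform import Rotation as R
def yaw():
    s=sense(); m=R.from_rotvec(s["ee_rot"]).as_matrix(); return np.degrees(np.arctan2(m[1,1],m[0,1]))
def stat(): s=sense(); print("t",s["t"],"tcp",s["tcp_pos"].round(4),"yaw_y",yaw().round(2),"w",round(s["gripper_width"],4),"grip",s["grip_force"],"F",np.round(s["ft_force"],1))
def circ(P,x,y,z0,z1,r=.03):
    m=(np.hypot(P[...,0]-x,P[...,1]-y)<r)&(P[...,2]>z0)&(P[...,2]<z1); q=P[m]
    c,rad=cv2.minEnclosingCircle((q[:,:2]*1000).astype(np.float32)); return np.round(c,1),round(rad,1),len(q),q.mean(0).round(4)
E
python3 - <<'E'
from h import *
stat(); c=camera("wrist"); save(c,"w1"); P=pts(c); print(np.array(c["extrinsics"])[:3].round(3).tolist())
print(circ(P,.61,.285,.076,.086))
E
```

```text
t 3.4 tcp [0.5915 0.2324 0.2289] yaw_y 156.12 w 0.0856 grip 0.0 F [ 0.2 -1.  -1.3]
[[-0.914, 0.391, 0.108, 0.565], [0.405, 0.881, 0.245, 0.169], [0.0, 0.267, -0.964, 0.411]]
(array([613.6, 283.3]), 15.0, 660, array([0.6133, 0.283 , 0.0799]))
```

View pics/w1.png

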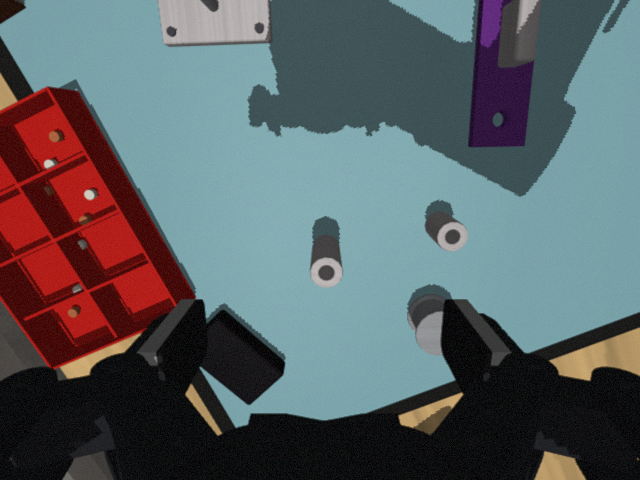

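The wrist view shows the long spacer's top at px (326,272) and the short one at (452,236). The measured radius is 15.0 mm and the height 79.9 mm, both as given. Next I centre over it and descend.

>>> send_rows(
  steps=[11,25,0,0.2,0,11,26,-6,0,0,0,0,-40,0,0,0,0,-40,0,0,0,0,-40,0,0,0,0,-30,0,0,0,0,-20,0,0,0,0,0,0,0,0,0,0,0,255,0,0,0,0,255,0,0,0,0,255,0,0,0,0,255,0,0,0,0,255,0,0,0,0,255],
  force=60,
)

```text
t: 5.2
tcp_pos: [0.613, 0.2806, 0.0539]
ee_rot: [1.756, -2.605, 0.0]
ft_force: [-0.7, 0.4, -0.1]
gripper_width: -0.0001
grip_force: 0.0
```

```bash
python3 -c "
from h import *
stat()"
```

```text
t 5.2 tcp [0.613  0.2806 0.0539] yaw_y 157.96 w -0.0001 grip 0.0 F [-0.7  0.4 -0.1]
```

The gripper closed to 0, so the grasp missed. Taking another look.

```bash
python3 - <<'E'
from h import *
c=camera("wrist"); save(c,"w2"); P=pts(c)
C=camera("top");Q=pts(C)
for d in outline_of("wrist","long_spacer")+outline_of("top","long_spacer"): print(d["conf"],d["extent"])
a=c["img"][:,:,::-1]; s=camera("side"); b=s["img"][200:440,60:380,::-1]
cv2.imwrite("pics/w2b.png",np.vstack([cv2.resize(np.hstack([a,C["img"][:,:,::-1]]),(800,300)),cv2.resize(b,(400,300))[:, :].repeat(1,0) if 0 else np.hstack([cv2.resize(b,(400,300)),np.zeros((300,400,3),np.uint8)])]))
E
```

```text
0.87 [293.6, 222.9, 70.3, 78.1]
0.55 [213.4, 201.8, 25.8, 15.7]
```

View pics/w2b.png

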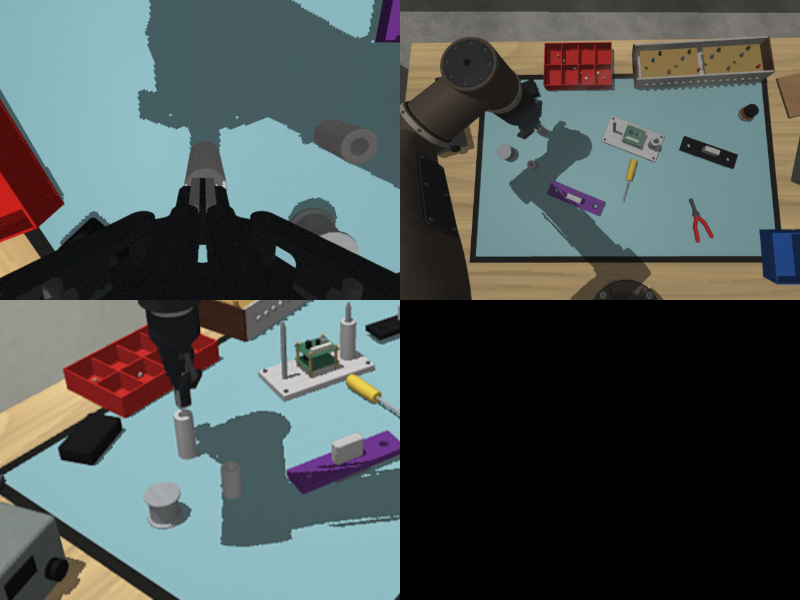

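```bash
python3 - <<'E'
from h import *
s=sense(); T=s["tcp_pos"]
for n in("side","top","wrist"):
    c=camera(n);P=pts(c);E=np.linalg.inv(np.array(c["extrinsics"]))
    p=E[:3,:3]@T+E[:3,3]; u,v=p[0]/p[2]*c["fx"]+c["cx"],p[1]/p[2]*c["fy"]+c["cy"]; print(n,"tcp px",u,v)
    for d in outline_of(n,"long_spacer")[:1]:
        m=d["pixels"]&(c["z_map"]>0)&(P[...,2]>.015); q=P[m]; q=q[np.hypot(*(q[:,:2]-T[:2]).T)<.06]
        print(d["extent"],q.min(0).round(3),q.max(0).round(3),np.median(q,0).round(3)); t=q[q[:,2]>.076]; print("top",len(t),t.min(0).round(3) if len(t) else 0,t.max(0).round(3) if len(t) else 0)
    if n!="top":
        img=c["img"].astype(int); dk=(img.max(2)<70)&(np.linalg.norm(P-T,axis=2)<.06)&(P[...,2]>.03)
        vv,uu=np.where(dk); 
        q=P[dk]; 
        if len(q): i=np.argsort(q[:,2])[:200]; print("dark lowest",np.median(q[i],0).round(3),q[i[0]].round(3),np.median(uu[i]),np.median(vv[i]))
E
```

```text
side tcp px 209.3610316799811 300.43921133182465
dark lowest [0.603 0.288 0.107] [0.608 0.273 0.094] 208.0 282.0
top tcp px 224.96450475597337 205.07450823088038
[213.7, 200.4, 26.8, 15.9] [0.596 0.269 0.015] [0.623 0.294 0.104] [0.601 0.275 0.059]
top 60 [0.596 0.27  0.076] [0.616 0.294 0.104]
wrist tcp px 326.2342135187726 272.2253816195299
[465.0, 331.8, 108.6, 73.4] [0.562 0.283 0.152] [0.573 0.288 0.167] [0.567 0.286 0.16 ]
top 16 [0.562 0.283 0.152] [0.573 0.288 0.167]
dark lowest [0.61  0.27  0.101] [0.6   0.278 0.07 ] 324.0 288.0
```

```bash
python3 - <<'E'
from h import *
stat()
c=camera("wrist");P=pts(c)
for v in range(220,420,8): print(v,P[v,326].round(3),c["img"][v,326],round(float(c["z_map"][v,326]),3), "|",P[v,340].round(3))
c=camera("side");P=pts(c); print("side")
for v in range(240,335,5): print(v,[(P[v,u].round(3).tolist(),int(c["img"][v,u].mean())) for u in (203,208,212)])
E
```

```text
t 5.75 tcp [0.613  0.2807 0.0539] yaw_y 157.96 w -0.0 grip 0.0 F [ 0.  -0.2 -0.6]
220 [0.607 0.267 0.002] [70 95 95] 0.24 | [0.6   0.271 0.001]
228 [0.608 0.27  0.011] [77 74 74] 0.232 | [0.601 0.275 0.002]
236 [0.609 0.27  0.028] [78 78 76] 0.216 | [0.602 0.275 0.021]
244 [0.609 0.27  0.044] [76 74 75] 0.201 | [0.602 0.274 0.038]
252 [0.609 0.27  0.058] [80 75 78] 0.186 | [0.603 0.274 0.053]
260 [0.609 0.27  0.07 ] [79 79 80] 0.175 | [0.603 0.273 0.066]
268 [0.609 0.27  0.08 ] [85 81 82] 0.166 | [0.604 0.273 0.077]
276 [0.61  0.273 0.081] [103  97  99] 0.166 | [0.605 0.275 0.08 ]
284 [0.612 0.276 0.08 ] [67 67 67] 0.168 | [0.606 0.278 0.081]
292 [0.609 0.269 0.105] [ 8 21  6] 0.141 | [0.604 0.272 0.105]
300 [0.609 0.269 0.113] [19 12 19] 0.134 | [0.605 0.272 0.111]
308 [0.609 0.269 0.119] [13 15 15] 0.128 | [0.605 0.271 0.119]
316 [0.609 0.269 0.124] [12  9 14] 0.123 | [0.605 0.271 0.124]
324 [0.609 0.27  0.129] [20 21 22] 0.118 | [0.605 0.271 0.13 ]
332 [0.61  0.272 0.13 ] [12 20 18] 0.118 | [0.605 0.27  0.135]
340 [0.611 0.274 0.131] [19 20 22] 0.118 | [0.605 0.27  0.14 ]
348 [0.6
[... 1615 characters left out ...]
, 0.293, 0.08], 189), ([0.598, 0.285, 0.076], 90)]
300 [([0.61, 0.299, 0.068], 127), ([0.602, 0.294, 0.068], 114), ([0.599, 0.286, 0.064], 96)]
305 [([0.608, 0.302, 0.058], 126), ([0.601, 0.296, 0.057], 115), ([0.599, 0.288, 0.053], 98)]
310 [([0.61, 0.302, 0.045], 125), ([0.605, 0.294, 0.042], 113), ([0.599, 0.289, 0.041], 99)]
315 [([0.613, 0.302, 0.031], 120), ([0.602, 0.298, 0.034], 112), ([0.6, 0.29, 0.029], 101)]
320 [([0.615, 0.302, 0.017], 112), ([0.602, 0.3, 0.022], 113), ([0.597, 0.294, 0.021], 102)]
325 [([0.619, 0.3, 0.001], 150), ([0.605, 0.298, 0.007], 112), ([0.602, 0.291, 0.003], 96)]
330 [([0.608, 0.31, 0.001], 177), ([0.602, 0.303, -0.001], 178), ([0.594, 0.3, 0.001], 178)]
```

The shut fingertips are really at z≈0.095, about 41 mm above the reported TCP, and just over the spacer. Sideways they are centred. I'll reopen and go down 40 mm, allowing for this offset.

>>> send_rows(
  steps=[0,0,0,0,0,0,0,0,0,0,0,0,0,0,0,0,0,0,0,0,0,0,0,0,0,0,0,0,0,0,0,2,-10,0,0,0,0,-10,0,0,0,0,-10,0,0,0,0,-10,0,0,0,0,0,0,0,0,0,0,0,255,0,0,0,0,255,0,0,0,0,255,0,0,0,0,255,0,0,0,0,255],
  force=60,
)

```text
t: 7.85
tcp_pos: [0.6131, 0.2828, 0.0145]
ee_rot: [-1.756, 2.604, 0.0]
ft_force: [-2.1, 0.0, 5.9]
gripper_width: 0.0278
grip_force: 59.2
```

```bash
python3 - <<'E'
from h import *
stat(); c=camera("side");P=pts(c); save(c,"s3")
w=camera("wrist")
cv2.imwrite("pics/s3b.png",np.hstack([cv2.resize(c["img"][220:380,130:290,::-1],(480,480)),w["img"][:,200:480,::-1]]))
E
```

```text
t 7.85 tcp [0.6131 0.2828 0.0145] yaw_y 157.97 w 0.0278 grip 59.20871478068875 F [-2.1  0.   5.9]
```

View pics/s3b.png

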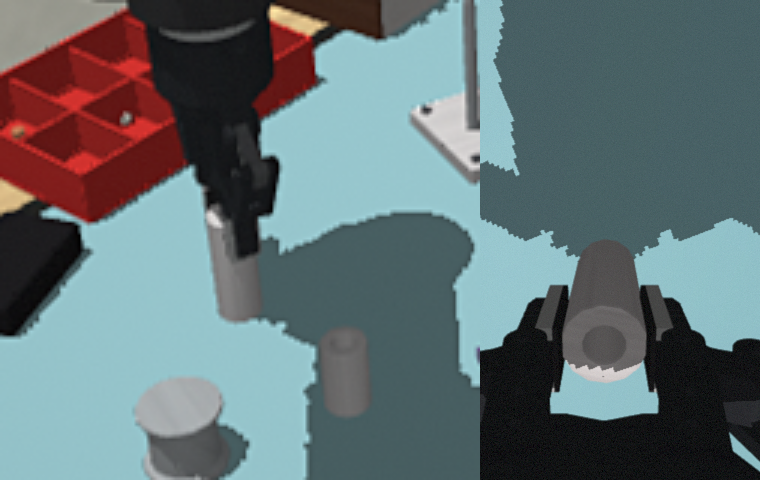

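The long spacer is held between the pads with about 22 mm of overlap. Now I lift it and carry it close to the bare rod, then measure the rod from there.

>>> send_rows(
  steps=[0,0,10,0,255,0,0,30,0,255,0,0,40,0,255,0,0,45,0,255,0,0,40,0,255,5,-35,0,0,255,6,-45,0,0,255,6,-45,0,0,255,5,-38,0,0.05,255,0,0,0,0,255,0,0,0,0,255],
)

```text
t: 9.32
tcp_pos: [0.635, 0.1195, 0.179]
ee_rot: [-1.766, 2.598, 0.0]
ft_force: [0.1, 0.6, -1.9]
gripper_width: 0.0277
grip_force: 59.2
```

```bash
python3 - <<'E'
from h import *
stat()
for n in("wrist","top","side"):
    c=camera(n);P=pts(c); 
    if n=="wrist": save(c,"w4")
    for (x,y) in((.609,.033),(.558,-.096)):
        for z0,z1 in((.1,.12),(.122,.137)):
            m=(np.hypot(P[...,0]-x,P[...,1]-y)<.014)&(P[...,2]>z0)&(P[...,2]<z1); q=P[m]
            if len(q)>2: print(n,z0,len(q),q.min(0).round(4),q.max(0).round(4),q.mean(0).round(4))
    if n=="wrist":
        # spacer held: pixels just below gripper
        T=sense()["tcp_pos"]
        m=(np.hypot(P[...,0]-T[0],P[...,1]-T[1])<.03)&(P[...,2]<T[2]+.06)&(P[...,2]>.12); q=P[m]
        for a in np.arange(.13,.27,.01):
            t=q[abs(q[:,2]-a)<.005]
            if len(t): print(round(a,2),len(t),t.min(0).round(4),t.max(0).round(4))
E
```

```text
t 9.325 tcp [0.635  0.1195 0.179 ] yaw_y 158.41 w 0.0277 grip 59.210025142820086 F [ 0.1  0.6 -1.9]
wrist 0.1 37 [0.6087 0.0332 0.1014] [0.6177 0.0368 0.1193] [0.6132 0.0359 0.1109]
wrist 0.122 239 [0.6084 0.0271 0.1221] [0.6176 0.0366 0.1357] [0.613  0.0325 0.1288]
0.17 239 [0.6208 0.1056 0.1659] [0.6483 0.1216 0.175 ]
0.18 317 [0.6209 0.1055 0.175 ] [0.6485 0.122  0.185 ]
0.19 385 [0.621  0.1053 0.185 ] [0.6489 0.1215 0.195 ]
0.2 445 [0.6211 0.1052 0.195 ] [0.6486 0.1219 0.2048]
0.21 535 [0.6213 0.105  0.205 ] [0.6492 0.1221 0.215 ]
0.22 919 [0.6094 0.1006 0.215 ] [0.6571 0.1277 0.225 ]
0.23 2058 [0.6078 0.1002 0.225 ] [0.6592 0.1279 0.235 ]
0.24 1002 [0.6078 0.1005 0.235 ] [0.6589 0.1336 0.2389]
top 0.1 13 [0.6056 0.0289 0.1011] [0.6093 0.0369 0.1199] [0.6073 0.033  0.1108]
top 0.122 17 [0.6065 0.0293 0.1229] [0.612  0.0369 0.1343] [0.6092 0.0327 0.1282]
top 0.1 13 [ 0.5533 -0.0974  0.1004] [ 0.5602 -0.0925  0.1196] [ 0.5556 -0.0942  0.1096]
top 0.122 18 [ 0.5541 -0.0997  0.1226] [ 0.5619 -0.0929  0.1342] [ 0.5574 -0.0962  0.1285]
side 0.1 40 [0.6074 0.0296 0.1   ] [0.6178 0.041  0.1197] [0.6112 0.0371 0.1095]
side 0.122 19 [0.6081 0.0315 0.1221] [0.6165 0.0409 0.1336] [0.6112 0.0369 0.1275]
side 0.1 41 [ 0.5546 -0.1001  0.1002] [ 0.5663 -0.0857  0.1199] [ 0.5589 -0.0922  0.1106]
side 0.122 14 [ 0.5549 -0.0991  0.1232] [ 0.5637 -0.0874  0.1319] [ 0.5588 -0.0928  0.1279]
```

View pics/w4.png

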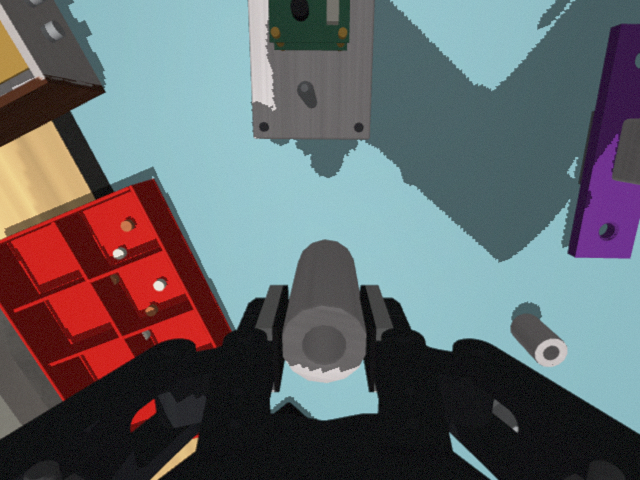

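The wrist view shows the bare rod tip at px (307,95) and the held spacer hanging vertical at about (325,300). Using the same camera for both, the rod is at (0.613, 0.032) and the spacer at (0.635, 0.120), so I shift by (-22, -88) mm.

>>> send_rows(
  steps=[-8,-30,0,0,255,-8,-34,0,0,255,-6,-24,0,0,255,0,0,0,0,255,0,0,0,0,255,0,0,-15,0,255,0,0,-15,0,255,0,0,-8,0,255,0,0,-8,0,255,0,0,-8,0,255,0,0,0,0,255],
)

```text
t: 10.85
tcp_pos: [0.6126, 0.0315, 0.1242]
ee_rot: [1.766, -2.597, -0.001]
ft_force: [0.7, -1.1, -1.1]
gripper_width: 0.0275
grip_force: 59.2
```

```bash
python3 - <<'E'
from h import *
stat(); c=camera("top"); s=camera("side")
w=camera("wrist")["img"]
cv2.imwrite("pics/m5.png",np.hstack([cv2.resize(c["img"][150:270,290:450,::-1],(400,300)),cv2.resize(s["img"][120:300,210:390,::-1],(300,300))]))
E
```

```text
t 10.85 tcp [0.6126 0.0315 0.1242] yaw_y 158.45 w 0.0275 grip 59.22284604428569 F [ 0.7 -1.1 -1.1]
```

View pics/m5.png

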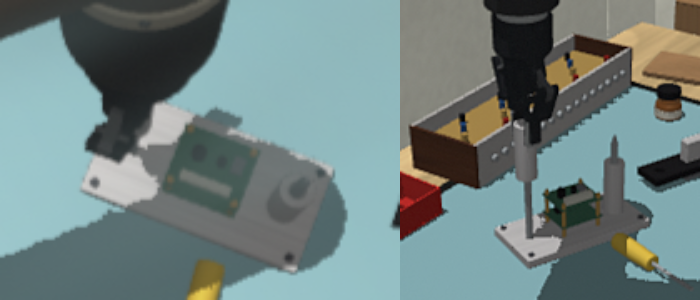

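The spacer is threaded over the rod with no contact force. Continuing down.

>>> send_rows(
  steps=[0,0,-12,0,255,0,0,-12,0,255,0,0,-12,0,255,0,0,-12,0,255,0,0,-12,0,255,0,0,-10,0,255,0,0,-7,0,255,0,0,0,0,255],
)

```text
t: 12.0
tcp_pos: [0.6127, 0.0315, 0.0473]
ee_rot: [1.767, -2.597, -0.0]
ft_force: [0.5, 0.7, -1.6]
gripper_width: 0.0277
grip_force: 59.2
```

>>> send_rows(
  steps=[0,0,-6,0,255,0,0,-6,0,255,0,0,-4,0,255,0,0,0,0,255],
)

```text
t: 12.5
tcp_pos: [0.6128, 0.0316, 0.0315]
ee_rot: [1.767, -2.597, -0.0]
ft_force: [-0.5, 0.2, -1.0]
gripper_width: 0.028
grip_force: 59.3
```

>>> send_rows(
  steps=[0,0,-2,0,255,0,0,0,0,255,0,0,0,0,180,0,0,0,0,100,0,0,0,0,0,0,0,0,0,0,0,0,0,0,0,0,0,10,0,0,0,0,25,0,0,0,0,40,0,0,0,0,45,0,0,0,0,40,0,0,-10,-40,20,0,0,-10,-45,0,0.1,0,-10,-45,0,0,0,-10,-45,0,0,0,-10,-45,0,0,0,-10,-40,0,0,0,0,0,0,0,0],
)

```text
t: 14.88
tcp_pos: [0.5521, -0.2308, 0.2106]
ee_rot: [-1.785, 2.585, -0.001]
ft_force: [0.3, 0.6, 0.2]
gripper_width: 0.0854
grip_force: 0.0
```

```bash
python3 - <<'E'
from h import *
stat()
c=camera("wrist");P=pts(c)
m=(abs(P[...,0]-.533)<.05)&(abs(P[...,1]+.288)<.05)&(P[...,2]>.055)&(P[...,2]<.066)
print("bar",cv2.minAreaRect(P[m][:,:2].astype(np.float32)*1000),P[m].mean(0),m.sum())
m=(abs(P[...,0]-.533)<.13)&(abs(P[...,1]+.288)<.13)&(P[...,2]>.019)&(P[...,2]<.03)
print("plate",cv2.minAreaRect(P[m][:,:2].astype(np.float32)*1000),m.sum())
for n in("top","side"):
    c=camera(n);P=pts(c)
    for x,y in((.613,.032),(.56,-.097)): print(n,circ(P,x,y,.088,.099,.022))
cv2.imwrite("pics/m6.png",cv2.resize(c["img"][120:300,210:390,::-1],(500,500)))
E
```

```text
t 14.875 tcp [ 0.5521 -0.2308  0.2106] yaw_y 159.27 w 0.0854 grip 0.0 F [0.3 0.6 0.2]
bar ((535.3658447265625, -289.0436096191406), (48.852256774902344, 17.92690086364746), 69.52181243896484) [ 0.53495591 -0.28946329  0.0598474 ] 1347
plate ((599.8682861328125, -313.0536193847656), (190.72389221191406, 187.92759704589844), 69.52136993408203) 10458
top (array([610.8,  33.5]), 15.0, 125, array([0.609 , 0.0339, 0.0923]))
top (array([0., 0.]), 0.0, 0, array([nan, nan, nan]))
side (array([611.5,  38.5]), 15.5, 82, array([0.6098, 0.0404, 0.0926]))
side (array([559.6, -92.1]), 16.2, 73, array([ 0.5577, -0.0904,  0.0929]))h.py:14: RuntimeWarning: Mean of empty slice.
  c,rad=cv2.minEnclosingCircle((q[:,:2]*1000).astype(np.float32)); return np.round(c,1),round(rad,1),len(q),q.mean(0).round(4)
  ret = um.true_divide(
```

View pics/m6.png

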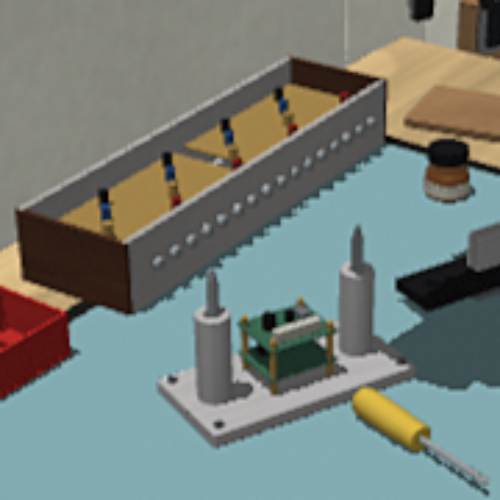

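Both spacers stand upright on their rods. The bar measures 49 x 18 mm at z=0.060, centred at (0.535, -0.289). Next is the plate grasp.

>>> send_rows(
  steps=[-9,-29,0,0.03,0,-8,-29,0,0,0,0,0,-40,0,0,0,0,-50,0,0,0,0,-50,0,0,0,0,-35,0,0,0,0,-20,0,0,0,0,-12,0,0,0,0,-11,0,0,0,0,0,0,0,0,0,0,0,255,0,0,0,0,255,0,0,0,0,255,0,0,0,0,255,0,0,0,0,255,0,0,0,0,255],
  force=90,
)

```text
t: 17.02
tcp_pos: [0.5359, -0.2864, -0.0077]
ee_rot: [1.796, -2.577, 0.0]
ft_force: [-3.4, 0.7, 4.7]
gripper_width: 0.0165
grip_force: 88.3
```

>>> send_rows(
  steps=[0,0,5,0,255,0,0,15,0,255,0,0,30,0,255,0,0,35,0,255,0,0,35,0,255,0,0,25,0,255,0,0,5,0,255,0,0,0,0,255,0,0,0,0,255],
)

```text
t: 18.15
tcp_pos: [0.5351, -0.286, 0.1404]
ee_rot: [1.795, -2.576, -0.003]
ft_force: [-0.7, -1.2, -6.4]
gripper_width: 0.0165
grip_force: 88.7
```

```bash
python3 - <<'E'
from h import *
stat(); T=sense()["tcp_pos"]
for n in("wrist","top","side"):
    c=camera(n);P=pts(c)
    m=(np.hypot(P[...,0]-T[0],P[...,1]-T[1])<.13)&(P[...,2]>.16)&(P[...,2]<.178)
    if n!="wrist":m&=c["img"].max(2)<75
    q=P[m]
    if len(q)<30: print(n,len(q)); continue
    A=np.c_[q[:,:2]-T[:2],np.ones(len(q))]; k=np.linalg.lstsq(A,q[:,2],rcond=None)[0]
    print(n,len(q),cv2.minAreaRect(q[:,:2].astype(np.float32)*1000),"tilt",k[:2].round(4),"z",k[2].round(4))
    if n=="wrist": save(c,"w7")
E
```

```text
t 18.15 tcp [ 0.5351 -0.286   0.1404] yaw_y 159.75 w 0.0165 grip 88.67086887359619 F [-0.7 -1.2 -6.4]
wrist 30778 ((529.5083618164062, -303.9709167480469), (158.29705810546875, 50.374267578125), 69.65018463134766) tilt [-0.0083  0.0055] z 0.1725
top 0
side 786 ((534.0282592773438, -283.78887939453125), (197.632568359375, 58.58325958251953), 70.487060546875) tilt [ 0.0668 -0.0294] z 0.1704
```

View pics/w7.png

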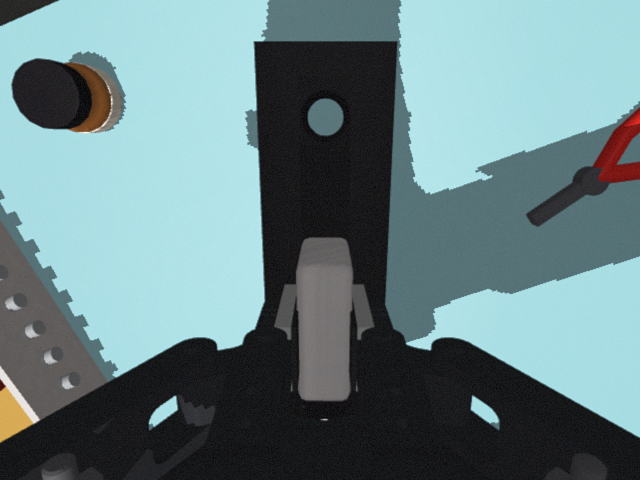

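The wrist view shows the plate held level, with the hole at px (325,117). Plate centre works out at (0.535, -0.289) with heading 69.6°. The jig heading is 68.0° and its centre (0.5866, -0.0328).

>>> send_rows(
  steps=[2,10,0,-0.03,255,5,25,0,-0.03,255,7,36,0,-0.03,255,8,38,0,-0.03,255,8,38,0,-0.03,255,8,38,0,0,255,6,33,0,0,255,4,24,0,0,255,3,12,0,0,255,0.5,2,0,0,255,0,0,0,0,255,0,0,0,0,255],
)

```text
t: 19.8
tcp_pos: [0.5873, -0.0311, 0.1419]
ee_rot: [1.761, -2.601, -0.0]
ft_force: [0.0, -0.4, -4.9]
gripper_width: 0.0164
grip_force: 88.4
```

```bash
cat >pl.py <<'E'
from h import *
stat(); T=sense()["tcp_pos"]
c=camera("wrist");P=pts(c)
zt=T[2]+.0321
m=(np.hypot(P[...,0]-T[0],P[...,1]-T[1])<.13)&(abs(P[...,2]-zt)<.006); q=P[m]
A=np.c_[q[:,:2]-T[:2],np.ones(len(q))]; k=np.linalg.lstsq(A,q[:,2],rcond=None)[0]
r=cv2.minAreaRect(q[:,:2].astype(np.float32)*1000); print(r,"tilt",k[:2].round(4),"z",k[2].round(4))
a=np.radians(r[2] if r[1][0]>r[1][1] else r[2]-90 if r[2]>45+90 else r[2]+90); L=max(r[1]); d=np.array([np.cos(a),np.sin(a)]); d*=np.sign(d[1])
pc=np.array(r[0])+d*(95-L/2); print("plate ctr",pc.round(1),"hole b",(pc-70*d).round(1))
m=(np.hypot(P[...,0]-.5605,P[...,1]+.0975)<.012)&(P[...,2]>.09)&(P[...,2]<zt-.015); q=P[m]
print("rod b thru hole",len(q), q.min(0).round(4) if len(q) else 0,q.max(0).round(4) if len(q) else 0)
h=c["img"][40:220,230:420,::-1]; cv2.imwrite("pics/hole%d.png"%int(T[2]*1e4),cv2.resize(h,None,fx=3,fy=3))
E
python3 pl.py; ls pics
```

```text
t 19.8 tcp [ 0.5873 -0.0311  0.1419] yaw_y 158.21 w 0.0164 grip 88.4296703338623 F [ 0.  -0.4 -4.9]
((581.23876953125, -48.89897918701172), (158.2482147216797, 50.46522903442383), 68.08687591552734) tilt [-0.0063  0.0044] z 0.1739
plate ctr [587.2 -34.2] hole b [561.  -99.1]
rod b thru hole 827 [ 0.5503 -0.1093  0.0904] [ 0.5699 -0.0907  0.1358]
hole1418.png
m5.png
m6.png
s3.png
s3b.png
side0.png
top0.png
w1.png
w2.png
w2b.png
w4.png
w7.png
```

```bash
cat >rb.py <<'E'
from h import *
c=camera("wrist");P=pts(c);T=sense()["tcp_pos"]
for a,b in((.096,.104),(.104,.112),(.112,.12),(.12,.126),(.126,.131),(.131,.138)):
    m=(np.hypot(P[...,0]-.5605,P[...,1]+.0975)<.012)&(P[...,2]>a)&(P[...,2]<b); q=P[m]
    if len(q)>3: print(a,len(q),"med",np.median(q,0).round(4),q.min(0).round(4),q.max(0).round(4))
E
python3 rb.py; ls -t pics|head -1
```

```text
0.12 94 med [ 0.5611 -0.0977  0.1239] [ 0.5559 -0.1028  0.1209] [ 0.5655 -0.0932  0.1257]
0.126 118 med [ 0.5606 -0.0981  0.1285] [ 0.5567 -0.1018  0.126 ] [ 0.5647 -0.0941  0.131 ]
0.131 107 med [ 0.5608 -0.0979  0.1338] [ 0.5582 -0.1004  0.131 ] [ 0.5633 -0.0953  0.1354]
hole1418.png
```

View pics/hole1418.png

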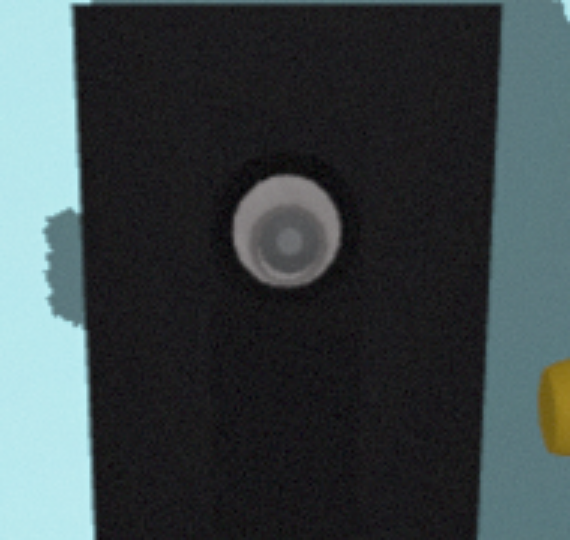

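The rod b tip shows well inside the hole: rod at (560.8, -97.9), hole at (561.0, -99.1). I nudge +1 mm in y and lower.

>>> send_rows(
  steps=[0,1,0,0,255,0,0,0,0,255,0,0,-10,0,255,0,0,-10,0,255,0,0,-8,0,255,0,0,-6,0,255,0,0,-6,0,255,0,0,0,0,255],
)

```text
t: 20.9
tcp_pos: [0.5872, -0.0294, 0.1014]
ee_rot: [1.762, -2.6, -0.001]
ft_force: [-0.1, 0.4, -4.7]
gripper_width: 0.0165
grip_force: 88.5
```

```bash
python3 pl.py; python3 rb.py
```

```text
t 20.9 tcp [ 0.5872 -0.0294  0.1014] yaw_y 158.25 w 0.0165 grip 88.54040622711182 F [-0.1  0.4 -4.7]
((581.7545776367188, -45.67240905761719), (161.44320678710938, 50.381900787353516), 68.0217514038086) tilt [-0.0071  0.0043] z 0.1334
plate ctr [587.1 -32.4] hole b [560.9 -97.3]
rod b thru hole 319 [ 0.5525 -0.106   0.09  ] [ 0.5687 -0.0898  0.0953]
0.12 222 med [ 0.5613 -0.0981  0.1241] [ 0.5542 -0.1042  0.121 ] [ 0.5682 -0.0903  0.126 ]
0.126 249 med [ 0.5607 -0.0984  0.1283] [ 0.5543 -0.1049  0.126 ] [ 0.5683 -0.0903  0.131 ]
0.131 2585 med [ 0.5597 -0.0982  0.1335] [ 0.5485 -0.1094  0.131 ] [ 0.5725 -0.0855  0.1359]
```

>>> send_rows(
  steps=[0,-0.5,-6,0,255,0,0,-6,0,255,0,0,-6,0,255,0,0,-4,0,255,0,0,-3,0,255,0,0,0,0,255],
)

```text
t: 21.75
tcp_pos: [0.5874, -0.0299, 0.0767]
ee_rot: [1.762, -2.6, -0.0]
ft_force: [-0.1, 1.0, -5.4]
gripper_width: 0.0165
grip_force: 88.5
```

>>> send_rows(
  steps=[0,0,-1,0,255,0,0,-0.5,0,255,0,0,0,0,255],
)

```text
t: 22.12
tcp_pos: [0.5875, -0.0298, 0.0755]
ee_rot: [-1.763, 2.6, -0.0]
ft_force: [0.6, -0.3, -4.8]
gripper_width: 0.017
grip_force: 88.5
```

>>> send_rows(
  steps=[0,0,-0.5,0,255,0,0,-0.5,0,255,0,0,0,0,255],
)

```text
t: 22.5
tcp_pos: [0.5875, -0.0299, 0.0744]
ee_rot: [1.763, -2.6, -0.0]
ft_force: [1.1, 0.1, -5.5]
gripper_width: 0.0165
grip_force: 88.4
```

>>> send_rows(
  steps=[0,0,-0.5,0,255,0,0,0,0,255],
)

```text
t: 22.75
tcp_pos: [0.5878, -0.0299, 0.0743]
ee_rot: [-1.762, 2.6, -0.001]
ft_force: [-0.1, 0.6, -1.5]
gripper_width: 0.0167
grip_force: 88.9
```

The plate has touched down: the wrist load dropped from -5.5 to -1.5 N. Releasing slowly and retreating.

>>> send_rows(
  steps=[0,0,0,0,200,0,0,0,0,150,0,0,0,0,80,0,0,0,0,0,0,0,0,0,0,0,0,0,0,0,0,0,8,0,0,0,0,20,0,0,0,0,40,0,0,0,0,40,0,0,0,0,30,0,0,0,0,0,0,0],
)

```text
t: 24.25
tcp_pos: [0.5891, -0.0297, 0.2155]
ee_rot: [-1.76, 2.596, -0.004]
ft_force: [-0.7, 0.4, -0.2]
gripper_width: 0.0853
grip_force: 0.0
```

```bash
python3 - <<'E'
from h import *
stat(); c=camera("wrist");P=pts(c)
m=(np.hypot(P[...,0]-.587,P[...,1]+.033)<.13)&(abs(P[...,2]-.106)<.007); q=P[m]
A=np.c_[q[:,:2]-[.587,-.033],np.ones(len(q))]; k=np.linalg.lstsq(A,q[:,2],rcond=None)[0]
print(cv2.minAreaRect(q[:,:2].astype(np.float32)*1000),"tilt",k[:2].round(4),"z",k[2].round(4))
m=(np.hypot(P[...,0]-.587,P[...,1]+.033)<.05)&(P[...,2]>.137)&(P[...,2]<.147); print("bar",cv2.minAreaRect(P[m][:,:2].astype(np.float32)*1000),P[m][:,2].mean())
s=camera("side"); cv2.imwrite("pics/f.png",np.hstack([cv2.resize(s["img"][120:300,210:390,::-1],(400,400)),cv2.resize(c["img"][:,:,::-1],(400,400))]))
E
```

```text
t 24.25 tcp [ 0.5891 -0.0297  0.2155] yaw_y 158.27 w 0.0853 grip 0.0 F [-0.7  0.4 -0.2]
((588.0074462890625, -32.71556854248047), (190.1942596435547, 50.1632080078125), 68.0826644897461) tilt [0.0003 0.0005] z 0.1062
bar ((587.6382446289062, -33.199066162109375), (49.21232986450195, 17.931068420410156), 67.82528686523438) 0.14185915906038446
```

View pics/f.png

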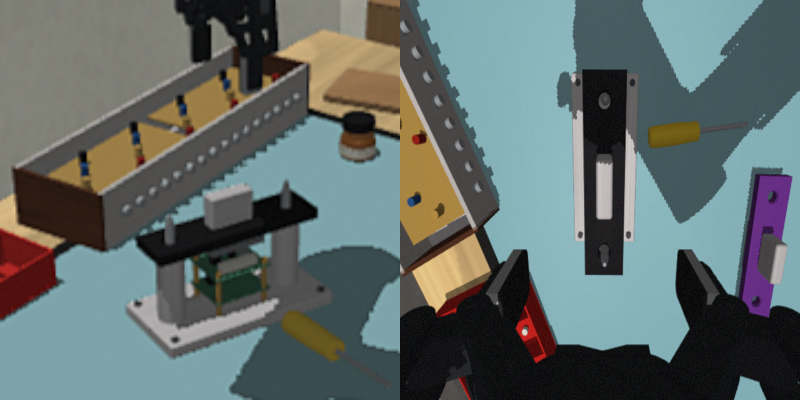

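The plate lies flat and home: its top is at 106.2 mm, tilt is below 0.001 rad, and it sits within about 1 mm of centre. The gripper is clear.

```bash
python3 -c "
from cell import *
print(finish_job())"
```

```text
the job is handed in; nothing more can be done
None
```

I handed the job in at about 24 s: the long spacer is on the bare rod, the contact plate lies flat and home on both spacers, the gripper is clear, and I left everything else alone; no verdict was returned.

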